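Put the ironworker punches back with their dies

TASK

The job is finished: move the row of four punches from the wooden job rack back to the storage rack, so that they stand there in the order of the dies, each punch in the empty compartment of the tray that holds the die of its own colour. Stand each one upright on its head on the compartment's floor, nose up as it is now, without dropping it or tipping any over, and leave the knurled nut and the unpainted spare die where they lie.

Things in the scene. Friction and masses are not known exactly. Their poses are not given: they have to be found in the camera images.
- punch_red: Red punch: solid steel, about 0.4 kg, 76 mm tall, standing on its head. Heights above its underside: painted head 40 mm across up to 6 mm, cone to 12 mm, painted round shank 32 mm across from 12 to 46 mm (grip here), bare nose to 76 mm (round nose, 22 mm across). Origin: centre of the underside; z up through the nose; any yaw. It stands in a 62 x 62 mm cell, rims 10 mm high.
- punch_yellow: Yellow punch: solid steel, about 0.4 kg, 76 mm tall, standing on its head. Heights above its underside: painted head 40 mm across up to 6 mm, cone to 12 mm, painted round shank 32 mm across from 12 to 46 mm (grip here), bare nose to 76 mm (square nose, 18 mm). Origin: centre of the underside; z up through the nose; any yaw. It stands in a 62 x 62 mm cell, rims 10 mm high.
- punch_blue: Blue punch: solid steel, about 0.4 kg, 76 mm tall, standing on its head. Heights above its underside: painted head 40 mm across up to 6 mm, cone to 12 mm, painted round shank 32 mm across from 12 to 46 mm (grip here), bare nose to 76 mm (rectangular nose, 12 x 26 mm). Origin: centre of the underside; z up through the nose; any yaw. It stands in a 62 x 62 mm cell, rims 10 mm high.
- punch_green: Green punch: solid steel, about 0.4 kg, 76 mm tall, standing on its head. Heights above its underside: painted head 40 mm across up to 6 mm, cone to 12 mm, painted round shank 32 mm across from 12 to 46 mm (grip here), bare nose to 76 mm (round nose, 14 mm across). Origin: centre of the underside; z up through the nose; any yaw. It stands in a 62 x 62 mm cell, rims 10 mm high.
- set_red: Red set's place: fixed black tray, 138 (x) x 78 (y) x 12 mm high. Front compartment, empty, for the punch: 62 x 62 mm inside, floor 3 mm thick, rims 9 mm above it. Behind it, 68 mm along +x, the red die, fixed: disc 52 mm across, top at 25 mm. Origin: centre of the empty compartment, at the tray's underside, about 50 mm above the bench; z up. Trays stand 80 mm apart along y.
- set_yellow: Yellow set's place: fixed black tray, 138 (x) x 78 (y) x 12 mm high. Front compartment, empty, for the punch: 62 x 62 mm inside, floor 3 mm thick, rims 9 mm above it. Behind it, 68 mm along +x, the yellow die, fixed: disc 52 mm across, top at 25 mm. Origin: centre of the empty compartment, at the tray's underside, about 50 mm above the bench; z up. Trays stand 80 mm apart along y.
- set_blue: Blue set's place: fixed black tray, 138 (x) x 78 (y) x 12 mm high. Front compartment, empty, for the punch: 62 x 62 mm inside, floor 3 mm thick, rims 9 mm above it. Behind it, 68 mm along +x, the blue die, fixed: disc 52 mm across, top at 25 mm. Origin: centre of the empty compartment, at the tray's underside, about 50 mm above the bench; z up. Trays stand 80 mm apart along y.
- set_green: Green set's place: fixed black tray, 138 (x) x 78 (y) x 12 mm high. Front compartment, empty, for the punch: 62 x 62 mm inside, floor 3 mm thick, rims 9 mm above it. Behind it, 68 mm along +x, the green die, fixed: disc 52 mm across, top at 25 mm. Origin: centre of the empty compartment, at the tray's underside, about 50 mm above the bench; z up. Trays stand 80 mm apart along y.
- nut: Leave alone: dark knurled nut, a ring 52 mm across, 22 mm high, loose in the trough 68 mm behind the row of punches. Origin: centre of its underside. The job rack is a fixed wooden tray on the bench: cells 80 mm apart in a row, floors 6 mm above the bench, end boards 22 mm high.
- spare_die: Leave alone: bare steel die, a disc 52 mm across and 22 mm high with a hole, loose in the same trough. Origin: centre of its underside. A small flat hook spanner lies between the two.
There are look-alikes about, which are no part of the job. There is more than one size of the punch_red; the one meant has the size given above.

How it is judged:
By the outcome, as a careful person would: the job done as asked, in the order asked, and still so for the second after the job is handed in, with the robot touching nothing.
It also fails if it takes over 115 s, if anything falls off the work surface, if the arm or the gripper's body presses on something with over 40 N, if the wrist force passes 120 N, or if a joint passes its speed limit or range.

ROBOT

A 7-joint arm with a two-finger parallel gripper is mounted at the origin on the work surface. World frame = base frame: x ahead of the robot, y to its left, z up, the work surface at z = 0. Lengths are in m, angles in rad, forces in N, time in s.
With the tool pointing down it reaches from about 0.4 to 0.85 m from the base axis. Payload 4.4 kg.
Tool frame: the origin (TCP) lies on the centre line of the jaws, within the pads' length; the fingertips stand 8 mm ahead of it and the grasp point (between the pads) lies 11 mm behind it; z points along the fingers, x is the direction in which the jaws open and shut, and the axes are right-handed (so a half turn about z gives the same grasp; the last joint's range is limited). The gripper opens to 94 mm and grips with 3 to 60 N. Pads are 16 mm wide; open, the fingers measure 119 mm over their backs; the gripper's body (75 mm by 177 mm) begins 78 mm behind the grasp point.
Start: joints at [1.283, 0.628, 0.038, 1.517, -0.027, 0.996, -0.02], TCP at [0.143, -0.634, 0.213] pointing down, gripper open.
Joint ranges: [-3.06, 3.06], [-0.37, 2.12], [-1.25, 1.32], [0.18, 2.47], [-1.1, 4.24], [0.23, 1.98], [-2.94, 2.94]. Speed limits (rad/s): [2.57, 2.57, 3.14, 3.14, 3.14, 3.14, 3.14].

INTERFACE

Orientations are given as a unit quaternion [x, y, z, w].
In Python, from cell import r gives the robot as it stands. Calls block until the motion is done:
- r.move_pose(position, orientation): joint-space move of the TCP to a pose.
- r.line_to(position, frame=None, feed=0.15): straight line of the TCP; frame=None keeps the orientation; feed is the mean speed in m/s.
- r.goto_joints(angles): joint-space move.
- r.open() and r.close_gripper(): open the fingers fully, or close them until they stop; the grip force is fixed at half the most.
- r.sleep(seconds).
- r.inverse_kinematics(position, orientation): joint angles nearest the present ones, or None.
- r.get_state(): the state.
- r.capture(name): name is "side" or "top" or "wrist"; returns a dict with "pixels" (400x640x3 uint8, blue, green, red), "range_z" (400x640 float32, m along the optical axis (not along the pixel's ray), 0 where there is no reading), "fovy" (degrees; the focal length in pixels is half the picture's height over the tangent of half this angle, whatever the lens; pixels are square), "cx", "cy" (the principal point, pixels), "dist" ([k1, k2, p1, p2, k3] as OpenCV has them; the pictures are not rectified), "xyz" and "rotation" of the camera in the world. Camera axes: x right, y down, z forward; pixel columns grow to the right and rows downward; lengths in m; the calibration is good to about 2 mm. A picture is of the moment at which its call begins.
A pose or a line that the arm cannot do raises r.Unreachable and nothing moves.
- r.close_job(): hands the job in, once; it reports no verdict.
Trained networks look in a picture, given as the dict that the camera call returned (one of the last four; its "shot" number tells which), for a name from the list of things; names that differ only in an ending like _2 or _b are one class to them, and where a whole thing is asked for, a point or a joint stands for the part that bears it (a point fixed in the world has none). Each returns a list of dicts, best first, with "confidence" (0 to 1); they miss things now and then, are a little off and sometimes report something else, mostly with a low value. They report only what shows in the picture. A call takes as long as a camera call. They do not tell look-alikes from the thing itself.
- r.spot_in(label, picture): "position" ([x, y, z] in m, in world coordinates, good to about 4 mm: the middle of the surface that is visible of it).
The state is a dict: "time": time; "q": joint angles; "dq": joint speeds; "joint_torque": joint torques, N m; "ee_pos": TCP position; "ee_rot": TCP orientation; "wrist_force": force on the tool from outside, world axes, zero at the start; "wrist_torque": the same for the moment, N m; "finger_gap": finger opening in m.
Only numpy, scipy, OpenCV 4.12 (cv2) and the standard library are available. Lean on these libraries where they do the work, as an engineer would, in place of code of your own. Each camera call takes 0.05 s, during which the arm holds its last target. There are 200 camera calls.

## Working session

There is one attempt and no reset: what is moved stays moved. The work goes in short steps, each a Python script; the robot and the scene stay as the last script left them, time stands still between calls to the robot, and variables do not carry over. Pictures are saved under pics/ and viewed, about 12 in all and at most 16, crops included, and the job is handed in when it is done.

```bash
mkdir -p pics; ls; cat > h.py <<'E'
import numpy as np, cv2
from cell import r
def save(c,n): cv2.imwrite(f'pics/{n}.png',c['pixels'])
def K(c):
    f=c['pixels'].shape[0]/2/np.tan(np.radians(c['fovy'])/2)
    return np.array([[f,0,c['cx']],[0,f,c['cy']],[0,0,1]])
def cloud(c):
    h,w=c['range_z'].shape
    u,v=np.meshgrid(np.arange(w),np.arange(h))
    p=cv2.undistortPoints(np.stack([u,v],-1).reshape(-1,1,2).astype(np.float64),K(c),np.array(c['dist'])).reshape(h,w,2)
    z=c['range_z'].astype(float)
    P=np.dstack([p[...,0]*z,p[...,1]*z,z])@np.array(c['rotation']).T+np.array(c['xyz'])
    P[z==0]=np.nan
    return P
E
python3 - <<'E'
from h import *
print(r.get_state())
for n in ['top','side']:
    c=r.capture(n); save(c,n+'1'); print(n,c['xyz'],c['rotation'],c['fovy'],c['dist'])
    if 1:
        for l in ['punch_red','punch_yellow','punch_blue','punch_green','set_red','set_yellow','set_blue','set_green','nut','spare_die']:
            print(l,[(np.round(d['position'],3).tolist(),round(d['confidence'],2)) for d in r.spot_in(l,c)])
E
```

```text
pics
{'time': 0.0, 'q': array([ 1.28321013,  0.62930687,  0.03845701,  1.51833049, -0.02700596,
        0.99633057, -0.0200197 ]), 'dq': array([ 0.0001018 ,  0.0012938 ,  0.00050053,  0.00202868,  0.00085291,
        0.00020429, -0.00073094]), 'joint_torque': array([-6.36914465e-04, -5.49729609e+01,  1.14349667e+00, -1.86634380e+01,
       -5.21011034e-02,  2.37532257e-02,  1.63253567e-04]), 'ee_pos': array([ 0.14286216, -0.63344527,  0.21259184]), 'ee_rot': array([ 7.81005102e-01, -6.24523954e-01, -7.33118455e-04, -5.69715020e-04]), 'wrist_force': array([-0.18578853,  1.10974339, -0.24305092]), 'wrist_torque': array([ 0.03696142, -0.0359461 ,  0.01286719]), 'finger_gap': 0.09381143665880326}
top [0.32900004 0.00581274 1.05635905] [-0.66298575  0.7409899  -0.07960339  0.07104336] 56.02841905024662 [-0.06204652  0.          0.          0.          0.        ]
punch_red [([0.429, 0.239, 0.065], 0.87), ([0.569, 0.258, 0.052], 0.5)]
punch_yellow [([0.575, 0.335, 0.052], 0.71), ([0.515, -0.188, 0.049], 0.71)]
punch_blue [([0.549, 0.192, 0.052], 0.46)]
punch_green [([0.541, 0.115, 0.052], 
[... 326 characters left out ...]
345, 0.059], 0.29)]
side [0.30861752 0.67679821 0.84873178] [-0.1492996   0.92044348 -0.35566189  0.06323017] 55.11536835985224 [-0.00984484  0.          0.          0.          0.        ]
punch_red [([0.568, 0.275, 0.053], 0.72), ([0.425, 0.256, 0.06], 0.65)]
punch_yellow [([0.579, 0.353, 0.052], 0.63)]
punch_blue [([0.553, 0.206, 0.05], 0.76)]
punch_green [([0.54, 0.128, 0.044], 0.52), ([0.51, -0.098, 0.058], 0.19)]
set_red [([0.522, -0.183, 0.061], 0.66)]
set_yellow [([0.546, -0.348, 0.061], 0.88)]
set_blue [([0.533, -0.27, 0.063], 0.97)]
set_green [([0.507, -0.104, 0.061], 0.96), ([0.575, 0.352, 0.054], 0.53)]
nut [([0.649, 0.342, 0.028], 0.68)]
spare_die [([0.619, 0.124, 0.024], 0.76)]
```

```bash
sed -i "s/np.array(c\['rotation'\]).T/Rot.from_quat(c['rotation']).as_matrix().T/; 1a from scipy.spatial.transform import Rotation as Rot" h.py
```

```text
(no output)
```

View pics/top1.png

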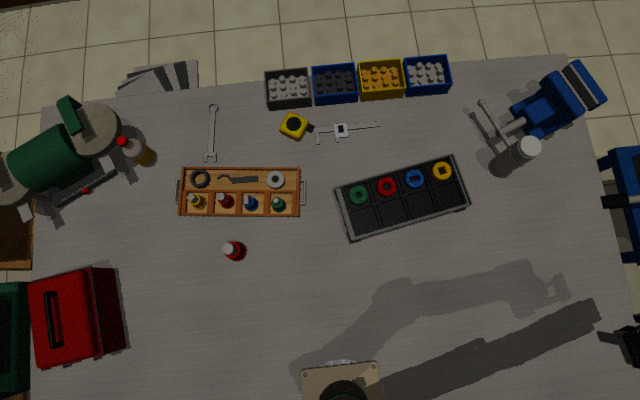

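View pics/side1.png

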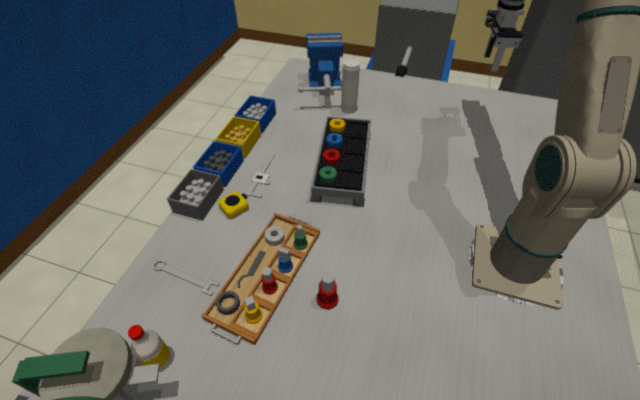

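The four punches stand in the wooden rack, in top.png: yellow (197,201), red (226,201), blue (251,203) and green (279,205). A larger red look-alike stands outside the rack at (234,250). The dies at (359,194) green, (386,186) red, (414,178) blue and (442,170) yellow have empty compartments on the robot's side. Next I'll take close wrist views of both racks.

```bash
cat >> h.py <<'E'
def down(deg):
    a=np.radians(deg); x=np.array([np.cos(a),np.sin(a),0]); z=np.array([0,0,-1.])
    return Rot.from_matrix(np.column_stack([x,np.cross(z,x),z])).as_quat()
E
python3 - <<'E'
from h import *
c=r.capture('top'); P=cloud(c); np.save('top.npy',P); cv2.imwrite('pics/c.png',c['pixels'])
for n,(u0,u1,v0,v1) in dict(bigred=(218,250,235,265),can=(485,545,130,180),rack=(180,305,165,218),tray=(335,470,155,240)).items():
    p=P[v0:v1,u0:u1].reshape(-1,3); print(n,np.nanpercentile(p[:,2],[1,50,99,100]).round(3))
    p=p[p[:,2]>0.015]; print(np.nanmin(p,0).round(3),np.nanmax(p,0).round(3))
for y,pos in [(-80,[0.46,-0.25,0.36]),(-125,[0.49,0.225,0.36])]:
    for d in (y,y+180):
        print(d,r.inverse_kinematics(pos,down(d)))
r.move_pose([0.46,-0.25,0.36],down(-80))
c=r.capture('wrist'); save(c,'w1'); np.save('w1.npy',cloud(c)); print(c['xyz'],r.get_state()['time'])
q=r.inverse_kinematics([0.49,0.225,0.36],down(-80)); print(q)
E
```

```text
bigred [-0.004  0.002  0.107  0.108]
[0.407 0.224 0.015] [0.453 0.268 0.108]
can [-0.003  0.005  0.192  0.194]
[ 0.557 -0.69   0.015] [ 0.688 -0.5    0.194]
rack [-0.002  0.011  0.083  0.089]
[0.508 0.04  0.015] [0.687 0.398 0.089]
tray [-0.003  0.052  0.077  0.08 ]
[ 0.421 -0.408  0.026] [ 0.627 -0.043  0.08 ]
-80 [ 0.50342272  0.30613719 -0.08123978  1.64414174  0.02632201  1.19238074
 -0.98004524]
100 [ 1.02091858  0.39695571 -0.84009215  1.63044327  0.30793973  1.25293004
  1.86744164]
-125 [-0.999835    0.40937606  0.77619904  1.62069843 -0.29981178  1.2350881
 -2.34683609]
55 [ 0.20337558  0.50308814 -1.08846016  1.58851622  0.45547663  1.32933066
  0.01458737]
[ 0.53172881 -0.23872894  0.53080187] 3.0833
[-0.22096655  0.34885258 -0.37257091  1.5993926   0.13296244  1.2184414
 -2.01534381]
```

View pics/w1.png

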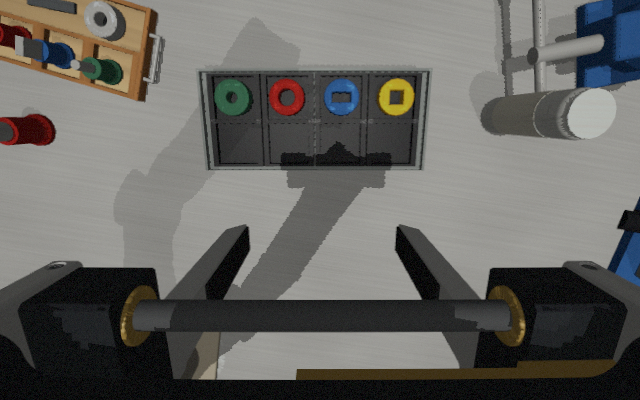

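The wrist view shows the dies at (232,97) green, (287,97) red, (342,96) blue and (396,96) yellow, with the empty compartments below them. The grey cylinder at (580,110) is about 0.19 m tall, so I'll stay clear of it. The job rack is next.

```bash
python3 - <<'E'
from h import *
r.move_pose([0.46,0.215,0.36],down(-80))
c=r.capture('wrist'); save(c,'w2'); P=cloud(c); np.save('w2.npy',P); print(c['xyz'],r.get_state()['time'])
for l in ['punch_red','punch_yellow','punch_blue','punch_green','nut','spare_die']:
    print(l,[(np.round(d['position'],3).tolist(),round(d['confidence'],2)) for d in r.spot_in(l,c)])
for pos,ds in [([0.57,0.335,0.10],(36,126,-54,-144)),([0.54,0.115,0.1],(36,126,-54,-144)),([0.48,-0.36,0.1],(55,-35,145,-125)),([0.44,-0.117,0.1],(55,-35,145,-125))]:
    for d in ds:
        q=r.inverse_kinematics(pos,down(d)); print(pos,d,None if q is None else q.round(2))
E
```

```text
[0.53280904 0.22616442 0.53108708] 4.8333
punch_red [([0.438, 0.243, 0.065], 0.91), ([0.57, 0.26, 0.054], 0.85)]
punch_yellow [([0.576, 0.339, 0.054], 0.93)]
punch_blue [([0.556, 0.196, 0.054], 0.58)]
punch_green [([0.543, 0.124, 0.052], 0.57)]
nut [([0.647, 0.339, 0.026], 0.91)]
spare_die [([0.619, 0.12, 0.027], 0.71)]
[0.57, 0.335, 0.1] 36 [-0.18  0.87 -0.72  1.57  0.66  0.96 -0.48]
[0.57, 0.335, 0.1] 126 [-0.04  1.01 -1.06  1.56  0.94  1.15  0.89]
[0.57, 0.335, 0.1] -54 [-0.34  0.8  -0.4   1.57  0.39  0.85 -1.84]
[0.57, 0.335, 0.1] -144 [-0.8   0.81  0.41  1.59 -0.4   0.83 -2.75]
[0.54, 0.115, 0.1] 36 [ 0.15  0.73 -0.66  1.89  0.64  0.75 -0.23]
[0.54, 0.115, 0.1] 126 [ 0.36  0.89 -1.06  1.88  0.95  0.99  1.06]
[0.54, 0.115, 0.1] -54 [-0.06  0.66 -0.31  1.89  0.32  0.64 -1.51]
[0.54, 0.115, 0.1] -144 [-0.2   0.65 -0.09  1.9   0.1   0.6  -2.87]
[0.48, -0.36, 0.1] 55 [ 0.97  0.77 -0.62  1.75  0.59  0.81  1.02]
[0.48, -0.36, 0.1] -35 [ 0.76  0.71 -0.27  1.76  0.27  0.71 -0.26]
[0.48, -0.36, 0.1] 145 [ 0.38  0.73  0.36  1.77 -0.37  0.71 -2.82]
[0.48, -0.36, 0.1] -125 [ 0.6   0.7   0.    1.76 -0.    0.68 -1.58]
[0.44, -0.117, 0.1] 55 [ 0.63  0.62 -0.62  2.14  0.66  0.58  0.48]
[0.44, -0.117, 0.1] -35 [ 0.41  0.56 -0.3   2.15  0.35  0.48 -0.77]
[0.44, -0.117, 0.1] 145 [-0.2   0.62  0.59  2.16 -0.68  0.54 -2.85]
[0.44, -0.117, 0.1] -125 [ 0.27  0.55 -0.1   2.15  0.12  0.45 -2.11]
```

View pics/w2.png

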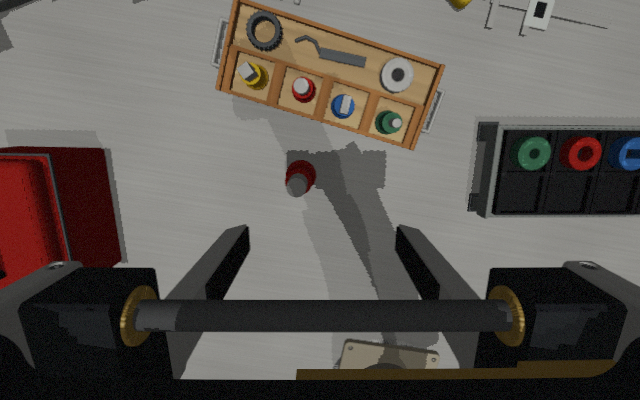

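In w2 the rack punches are at (250,72) yellow, (303,88) red, (343,104) blue and (390,122) green, and the tall red look-alike is at (299,176). Now I'll compute exact centres from the clouds.

```bash
python3 - <<'E'
from h import *
from scipy.optimize import least_squares
def masks(img):
    h=cv2.cvtColor(img,cv2.COLOR_BGR2HSV); H,S,V=h[...,0].astype(int),h[...,1],h[...,2]
    s=(S>110)&(V>40)
    return dict(red=s&((H<6)|(H>172)),yellow=s&(H>20)&(H<35),blue=s&(H>100)&(H<125),green=s&(H>60)&(H<95))
P=np.load('w2.npy'); M=masks(cv2.imread('pics/w2.png'))
ap=dict(red=(.57,.26),yellow=(.576,.339),blue=(.556,.196),green=(.543,.124)); out={}
for k,a in ap.items():
    d=np.hypot(P[...,0]-a[0],P[...,1]-a[1])
    top=P[(d<.03)&(P[...,2]>.076)&(P[...,2]<.095)]
    q=P[(d<.032)&M[k]&(P[...,2]>.021)&(P[...,2]<.047)]
    f=least_squares(lambda c:np.hypot(q[:,0]-c[0],q[:,1]-c[1])-.016,a,loss='soft_l1',f_scale=.002)
    g=least_squares(lambda c:np.hypot(q[:,0]-c[0],q[:,1]-c[1])-c[2],(*a,.016),loss='soft_l1',f_scale=.002)
    t=np.median(top,0); mm=(top[:,:2].max(0)+top[:,:2].min(0))/2
    print(k,'nose',t.round(4),mm.round(4),len(top),'shank',f.x.round(4),len(q),np.sqrt(np.mean(f.fun**2)).round(4),'free',g.x.round(4))
P1=np.load('w1.npy'); M=masks(cv2.imread('pics/w1.png')); D={}
for k in ap:
    m=M[k]&(P1[...,1]<-.05)&(P1[...,0]>.48)&(P1[...,2]>.068)&(P1[...,2]<.085)
    q=P1[m]; c,rad=cv2.minEnclosingCircle((q[:,:2]*1000).astype(np.float32)); D[k]=np.array(c)/1000
    print(k,D[k].round(4),round(rad,1),np.median(q[:,2]).round(4),len(q))
names=['green','red','blue','yellow']; A=np.array([D[k] for k in names]); t=np.array([1.5,.5,-.5,-1.5])*.08
ctr=A.mean(0); yv=(t@(A-ctr)); yv/=np.linalg.norm(yv); xv=np.array([yv[1],-yv[0]])
print('yaw',np.degrees(np.arctan2(xv[1],xv[0])))
for k,ti in zip(names,t): 
    o=ctr+yv*ti-.068*xv; d=np.hypot(P1[...,0]-o[0],P1[...,1]-o[1]); q=P1[d<.022]
    print(k,o.round(4),'fit err',((ctr+yv*ti-D[k])*1000).round(1),'floor',np.nanmedian(q[:,2]).round(4),len(q))
    # rim check: extents of low floor
    w=P1.reshape(-1,3); l=np.column_stack([(w[:,:2]-o)@xv,(w[:,:2]-o)@yv]); f=(abs(l)<.036).all(1)&(w[:,2]<.0565); print(np.nanpercentile(l[f],[1,99],axis=0).round(3).tolist())
r2=P.reshape(-1,3); w=r2[(r2[:,0]>.5)&(r2[:,0]<.69)&(r2[:,1]>.06)&(r2[:,1]<.4)]
print('rack heights',np.nanpercentile(w[:,2],[5,25,50,75]))
E
```

```text
red nose [0.5731 0.2629 0.0817] [0.5734 0.2629] 197 shank [0.5734 0.2631] 22 0.0001 free [0.5732 0.2629 0.0158]
yellow nose [0.5789 0.343  0.082 ] [0.5795 0.343 ] 184 shank [0.58   0.3439] 50 0.0003 free [0.5797 0.3431 0.0152]
blue nose [0.5588 0.1956 0.0818] [0.5588 0.1956] 160 shank [0.5588 0.1951] 12 0.0001 free [0.5588 0.1952 0.0159]
green nose [0.5458 0.1188 0.0817] [0.5457 0.1185] 77 shank [0.5459 0.1178] 8 0.0001 free [0.5464 0.1185 0.0153]
red [ 0.5527 -0.1828] 25.8 0.0747 820
yellow [ 0.5803 -0.339 ] 25.9 0.0748 857
blue [ 0.6305 -0.4213] 197.8 0.0749 1061
green [ 0.5388 -0.1038] 25.7 0.0747 638
yaw 12.080723922301427
green [ 0.484  -0.1586] fit err [ 11.6 -40.6] floor 0.4641 3534
[[-0.035, -0.035], [0.035, 0.035]]
red [ 0.5007 -0.2369] fit err [ 14.5 -39.8] floor 0.466 4867
[[-0.035, -0.035], [0.036, 0.035]]
blue [ 0.5175 -0.3151] fit err [-46.6 120.5] floor 0.4669 6227
[[-0.035, -0.036], [0.035, 0.035]]
yellow [ 0.5342 -0.3933] fit err [ 20.4 -40.1] floor 0.0561 505
[[-0.035, -0.036], [0.035, 0.036]]
rack heights [-0.00062619  0.00535194  0.01189197  0.03202662]
```

Each nose top is at z = 0.082 (6 + 76 mm), so the rack row has the right sizes. The blue die mask picked up clutter, so I'll limit it. I'll also make the close crop to check my choice.

```bash
python3 - <<'E'
from h import *
im=cv2.imread('pics/w2.png'); cv2.imwrite('pics/crop.png',cv2.resize(im[0:210,200:460],None,fx=2.8,fy=2.8,interpolation=cv2.INTER_CUBIC))
P1=np.load('w1.npy').reshape(-1,3)
A=np.array([[.5388,-.1038],[.5527,-.1828],[.5803,-.339]]); t=np.array([.12,.04,-.12])
yv=A[0]-A[2]; yv/=np.linalg.norm(yv); xv=np.array([yv[1],-yv[0]]); ctr=A.mean(0)-yv*t.mean()
print('yaw',np.degrees(np.arctan2(xv[1],xv[0])),((A-ctr-np.outer(t,yv))*1000).round(1))
for k,ti in zip(['green','red','blue','yellow'],[.12,.04,-.04,-.12]):
    o=ctr+yv*ti-.068*xv; l=np.column_stack([(P1[:,:2]-o)@xv,(P1[:,:2]-o)@yv])
    f=(abs(l)<.036).all(1)&(P1[:,2]<.057)&(P1[:,2]>.04)
    print(k,o.round(4),np.median(P1[f,2]).round(4),np.percentile(l[f],[1,99],axis=0).round(3).tolist())
E
```

```text
yaw 10.006590105365737 [[ 0.1 -0.3]
 [ 0.1 -0.5]
 [-0.1  0.8]]
green [ 0.4718 -0.1153] 0.0528 [[-0.03, -0.029], [0.031, 0.031]]
red [ 0.4857 -0.1941] 0.0529 [[-0.03, -0.03], [0.031, 0.03]]
blue [ 0.4996 -0.2729] 0.053 [[-0.03, -0.031], [0.03, 0.029]]
yellow [ 0.5135 -0.3517] 0.053 [[-0.031, -0.03], [0.03, 0.028]]
```

View pics/crop.png

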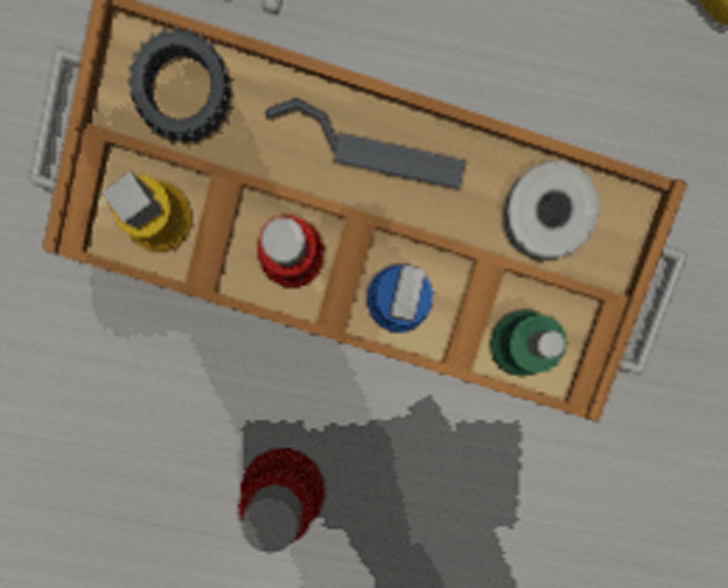

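The choice holds: the four rack punches, not the dim, 107 mm tall red one outside at crop (280,500). The jaws will go diagonal to the cells to clear neighbours, nut and dies. Yellow goes first.

```bash
cat >> h.py <<'E'
PICK=dict(yellow=(.5797,.3432),red=(.5733,.2630),blue=(.5588,.1953),green=(.5458,.1184))
PLACE=dict(green=(.4718,-.1153),red=(.4857,-.1941),blue=(.4996,-.2729),yellow=(.5135,-.3517))
QJ,QT=down(-54),down(-35); ZT=.22
def pick(k):
    x,y=PICK[k]; r.move_pose([x,y,.14],QJ) if r.get_state()['ee_pos'][2]>.3 else (r.move_pose([x,y,ZT],QJ),r.line_to([x,y,.14]))
    r.line_to([x,y,.033]); r.close_gripper(); s=r.get_state()
    print(k,'gap',round(s['finger_gap'],4),'ee',s['ee_pos'].round(4)); 
    r.line_to([x,y,ZT]); s2=r.get_state(); print('lift gap',round(s2['finger_gap'],4),'dF',(s2['wrist_force']-s['wrist_force']).round(1))
    return s['ee_pos'][2]-.006
def place(k,h):
    x,y=PLACE[k]; z=.053+h
    r.move_pose([x,y,ZT],QT); r.line_to([x,y,z+.02]); f0=r.get_state()['wrist_force'][2]
    zz=z+.0025; r.line_to([x,y,zz],feed=.05)
    for i in range(8):
        f=r.get_state()['wrist_force'][2]
        if f-f0>4: break
        zz-=.0007; r.line_to([x,y,zz],feed=.03)
    s=r.get_state(); print('placed',s['ee_pos'].round(4),'above nominal mm',round((s['ee_pos'][2]-z)*1e3,1),'dFz',round(f-f0,1))
    r.open(); r.line_to([x,y,.16]); r.line_to([x,y,ZT]) if 0 else None
    print('t',r.get_state()['time'])
E
python3 - <<'E'
from h import *
h=pick('yellow')
c=r.capture('side'); save(c,'s2')
if r.get_state()['finger_gap']>.025: place('yellow',h)
E
```

```text
yellow gap 0.0312 ee [0.5795 0.3435 0.033 ]
lift gap 0.0311 dF [-1.3  0.8 -4.4]
placed [ 0.5136 -0.3517  0.0799] above nominal mm -0.0 dFz 8.4
t 16.4667
```

```bash
python3 - <<'E'
from h import *
h=pick('red')
if r.get_state()['finger_gap']>.025: place('red',h)
c=r.capture('side'); save(c,'s3'); im=c['pixels'][90:350,180:440]; cv2.imwrite('pics/s3c.png',cv2.resize(im,None,fx=2.2,fy=2.2,interpolation=cv2.INTER_CUBIC))
E
```

```text
red gap 0.0312 ee [0.5731 0.2634 0.033 ]
lift gap 0.031 dF [-0.  -0.8 -3.5]
placed [ 0.4858 -0.1941  0.0799] above nominal mm -0.1 dFz 4.3
t 28.525
```

View pics/s3c.png

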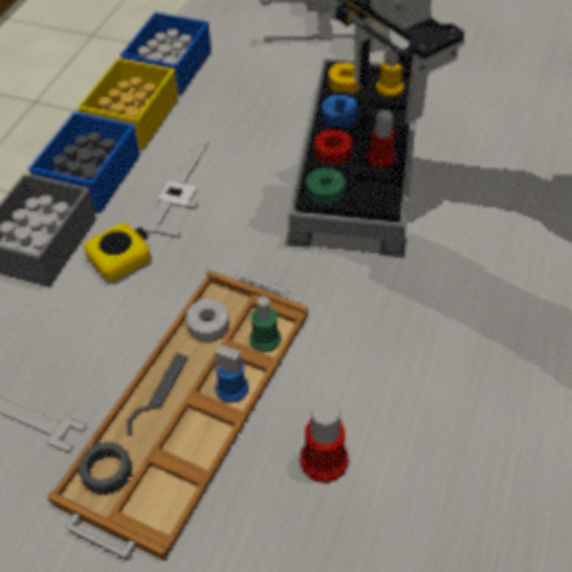

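Yellow (390,78) and red (382,140) stand upright beside their dies. Blue and green are still in the job rack, and the nut and spare die haven't moved.

```bash
python3 - <<'E'
from h import *
for k in ['blue','green']:
    h=pick(k)
    if r.get_state()['finger_gap']<.025: break
    place(k,h)
r.move_pose([0.46,-0.25,0.36],down(-80)); c=r.capture('wrist'); save(c,'w3')
P=cloud(c)
for k,o in PLACE.items():
    q=P[(np.hypot(P[...,0]-o[0],P[...,1]-o[1])<.03)&(P[...,2]>.123)&(P[...,2]<.14)]
    print(k,'nose off mm',((np.median(q,0)[:2]-o)*1e3).round(1),np.median(q[:,2]).round(4))
c=r.capture('top'); save(c,'t3')
for l in ['nut','spare_die']: print(l,[(np.round(d['position'],3).tolist(),round(d['confidence'],2)) for d in r.spot_in(l,c)])
print(r.get_state()['time'])
E
```

```text
blue gap 0.0312 ee [0.5586 0.1956 0.033 ]
lift gap 0.0311 dF [ 0.4 -0.4 -4.2]
placed [ 0.4997 -0.2729  0.08  ] above nominal mm -0.0 dFz 4.2
t 39.925
green gap 0.0305 ee [0.546  0.1181 0.033 ]
lift gap 0.0312 dF [-0.7  0.3 -4.1]
placed [ 0.4719 -0.1153  0.0799] above nominal mm -0.1 dFz 14.3
t 50.7667
green nose off mm [ 0.2 -1. ] 0.1285
red nose off mm [ 0.3 -0.4] 0.1289
blue nose off mm [-0.3 -0.1] 0.1288
yellow nose off mm [-0.   2.1] 0.1289
nut [([0.648, 0.337, 0.025], 0.53), ([0.516, -0.102, 0.063], 0.26)]
spare_die [([0.623, 0.125, 0.025], 0.64)]
51.925
```

View pics/w3.png

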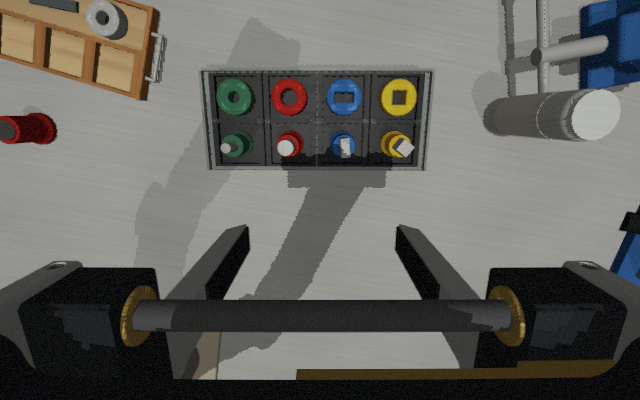

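View pics/t3.png

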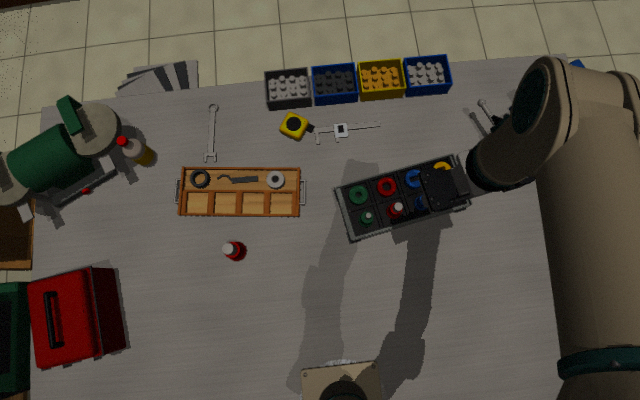

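All four punches stand upright in front of their own dies: in w3, green (233,146), red (289,146), blue (343,145) and yellow (399,146). The rack cells are empty, and the nut (200,179) and spare die (276,179) in t3 are where they were. Handing in.

```bash
python3 -c "
from cell import r
print(r.close_job())"
```

```text
the job is handed in; nothing more can be done
None
```

All four punches are back in the storage rack, each upright on its head in the compartment in front of the die of its own colour. I handed the job in at about 52 s.

- **Position:** in the last wrist picture, the noses are within about 2 mm of the compartment centres. Their tops are at 0.1285–0.1289 m, against an expected 0.129 m.
- **Set down, not dropped:** each punch was lowered until the wrist force showed contact, 4 to 14 N, before release.
- **Left alone:** the nut and spare die are where they were, to within about 4 mm (the detector's accuracy). The tall red look-alike was not touched and looks unmoved.
- **Disagreements:** at low confidence, the network also reported a second "nut" at the green die, which the picture rules out. Early on, clutter threw off my position for the blue die, so I placed the trays from the other three dies, and the floor heights and rims agreed. No final check failed.

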